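Pack the moka pot into its tray

TASK

Pack the washed moka pot into the clear tray: stand the red pot top inside the square rim, the aluminium boiler, mouth up, inside the larger ring, and the drum-shaped coffee basket, stem up, inside the smaller ring, each flat on the tray floor; also stand the tamper upright inside the boiler. Leave the red sugar canister, the cone-shaped kitchen funnel and the slim steel beaker standing where they are.

Things in the scene. Friction and masses are not known exactly. Their poses are not given: they have to be found in the camera images.
- pot_top: Top part of a moka pot (loose, about 0.28 kg): eight-sided red enamel jug, base 62 mm across, 68 mm across near the top, with a short spout on +x and a black loop handle on -x reaching 68 mm from the axis. Lid top is 76 mm up; above it on the axis is a black round knob, 18 mm across from 84 to 108 mm up, good to grip from above; below it is a thinner neck. Origin: centre of the underside, z up.
- boiler: Bottom part of the moka pot (loose, about 0.16 kg): plain aluminium open cup, mouth up, 50 mm high, 60 mm outside diameter up to 34 mm height narrowing to 56 mm at the rim, wall 3 mm, inner floor 5 mm above its underside, inside at least 50 mm across. A brass valve stub sticks out 5 mm on its +x side, 24 mm up; grip it across its y axis. Origin: centre of the underside, z up.
- basket: Coffee basket of the moka pot (loose, about 0.04 kg): aluminium, standing mouth down with its thin stem pointing up. Drum-shaped basket 42 mm diameter and 20 mm high with a straight side; stem 10 to 12 mm across from 24 to 62 mm up, good to grip. Origin: centre of the underside, z up.
- tamper: Coffee tamper (loose, about 0.15 kg), standing upright: steel foot 34 mm diameter and 18 mm high, 14 mm neck, wooden knob 26 mm across from 68 to 88 mm up, total height 92 mm. Origin: centre of the underside, z up.
- square_rim: Square grey rim, inside 84 x 84 mm, wall 4 mm, 8 mm high, open top: the place of the pot top. Origin: centre of the rim at the height of the tray floor it stands on, z up. It stands on the 4 mm floor of a clear plastic tray (345 x 125 mm, outer wall 15 mm high) fixed to the sill; the three rims sit in one row along the tray's long middle line, 110 mm apart, in any order, and the tray may be turned a little (its 345 mm side is this body's y axis).
- large_ring: Larger round grey rim, inside diameter 82 mm, wall 4 mm, 8 mm high: the place of the boiler. Origin: centre of the rim at the height of the tray floor it stands on, z up. It stands on the 4 mm floor of a clear plastic tray (345 x 125 mm, outer wall 15 mm high) fixed to the sill; the three rims sit in one row along the tray's long middle line, 110 mm apart, in any order, and the tray may be turned a little (its 345 mm side is this body's y axis).
- small_ring: Smaller round grey rim, inside diameter 62 mm, wall 4 mm, 8 mm high: the place of the coffee basket. Origin: centre of the rim at the height of the tray floor it stands on, z up. It stands on the 4 mm floor of a clear plastic tray (345 x 125 mm, outer wall 15 mm high) fixed to the sill; the three rims sit in one row along the tray's long middle line, 110 mm apart, in any order, and the tray may be turned a little (its 345 mm side is this body's y axis).
- canister: Look-alike that stays (loose): round red enamel sugar canister, 68 mm diameter, 89 mm high to its small steel knob, steel clip latch on its +x side; no handle, no spout. Origin: centre of the underside, z up.
- kitchen_funnel: Look-alike that stays (loose): steel kitchen funnel standing mouth down, a wide cone 68 mm across at the bottom narrowing to a stem about 12 to 18 mm across, 75 mm high. Origin: centre of the underside, z up.
- beaker: Look-alike that stays (loose): slim steel beaker, open top, 42 mm diameter, 78 mm high, no valve stub. Origin: centre of the underside, z up.
Things that resemble listed ones, but are neither listed nor needed, are in the scene too. What is shaped like the tamper but blue or orange is not meant.

How it is judged:
At the end, for the whole second after the job is handed in: Pot top, boiler, basket upright (0.12 rad) on the tray floor (4 mm) in square rim, larger, smaller ring (centres within 17, 13, 13 mm); tamper upright on the boiler floor within 13 mm of centre; all at rest; canister, funnel, beaker upright within 25 mm of their starts (horizontal distance between pot_top and square_rim below 0.017 m and z of pot_top in the frame of square_rim between -0.004 and 0.004 m and angle between each of pot_top, boiler, basket, tamper, canister, kitchen_funnel, beaker's own z axis and vertical below 0.12 rad and linear speed of each of pot_top, boiler, basket, tamper below 0.02 m/s and horizontal distance between boiler and large_ring below 0.013 m and z of boiler in the frame of large_ring between -0.004 and 0.004 m and horizontal distance between basket and small_ring below 0.013 m and z of basket in the frame of small_ring between -0.004 and 0.004 m and horizontal distance between tamper and boiler below 0.013 m and z of tamper in the frame of boiler between 0.001 and 0.009 m and distance of each of canister, kitchen_funnel, beaker from where it was at the start of the episode below 0.025 m); the robot touches nothing.
It fails at once if the canister is pushed away or knocked over (distance of canister from where it was at the start of the episode above 0.03 m or angle between canister's own z axis and vertical above 0.4 rad).
It fails at once if the kitchen funnel is pushed away or knocked over (distance of kitchen_funnel from where it was at the start of the episode above 0.03 m or angle between kitchen_funnel's own z axis and vertical above 0.4 rad).
It fails at once if the beaker is pushed away or knocked over (distance of beaker from where it was at the start of the episode above 0.03 m or angle between beaker's own z axis and vertical above 0.4 rad).
It also fails if it takes over 128 s, if anything falls off the work surface, if the arm or the gripper's body presses on something with over 40 N, if the wrist force passes 120 N, or if a joint passes its speed limit or range.

ROBOT

A 7-joint arm with a two-finger parallel gripper is mounted at the origin on the work surface. World frame = base frame: x ahead of the robot, y to its left, z up, the work surface at z = 0. Lengths are in m, angles in rad, forces in N, time in s.
With the tool pointing down it reaches from about 0.35 to 0.9 m from the base axis. Payload 8.1 kg.
Tool frame: the origin (TCP) lies between the finger pads; the fingertips stand 17 mm ahead of it and the grasp point (between the pads) lies 2 mm behind it; z points along the fingers, y is the line along which they close (so a half turn about z gives the same grasp; the last joint's range is limited). The gripper opens to 92 mm and grips with 3 to 60 N. Pads are 19 mm wide; open, the fingers measure 130 mm over their backs; the gripper's body (75 mm by 190 mm) begins 47 mm behind the grasp point.
Start: joints at [1.095, 0.434, 0.025, 1.573, -0.012, 1.134, -0.075], TCP at [0.228, -0.582, 0.244] pointing down, gripper open.
Joint ranges: [-2.62, 2.62], [-0.44, 2.09], [-1.27, 1.32], [0.08, 2.57], [-1.32, 4.46], [0.12, 2], [-2.74, 2.74]. Speed limits (rad/s): [2.22, 2.22, 3.01, 3.01, 3.14, 3.14, 3.14].

INTERFACE

Orientations are given as a rotation vector (axis times angle).
In Python, from cell import observe, get_image, calibration, sign_off, look_for, regions_of, landmark_of gives the robot as it stands.
- The arm moves only by the tool jog_arm, never from a script. Its argument "plan" is a list of rows, each an object with "offset": the shift along the tool's x, y, z normalised to -1 to 1, where 1 is 0.15 m, a list of three; "twist": the turn, a rotation vector about the tool's x, y, z normalised to -1 to 1, where 1 is 2 pi rad, a list of three; "fingers": the gripper command: -1 is shut, 1 is fully open, values between are in proportion. In form: [{"offset": [x, y, z], "twist": [ax, ay, az], "fingers": fingers}, ...]. A call has 1 to 20 rows; each row is the pose to reach, as a shift and turn from the pose commanded when the call began, along the tool's axes at that moment, turning the shorter way round; what a row does not reach only later rows make up. A row lasts 1/8 s, in which the tool goes at most 62.5 mm and 10.7 degrees, less where a joint would pass 70% of its speed; a pose out of reach is approached as far as the arm can. A call with a number of a shift or a turn outside -1 to 1 is refused whole. A call with a gripper value outside its range is refused whole. The fingers move at their own pace and stop on an object; "newtons" is the grip in N (left out, the last holds). Time passes only in rows, so rows that repeat a pose let the fingers close. It gives the time, the measured TCP pose, the force, the opening and the grip force at its end, in the units of the state.
- observe(): the state, without advancing time (a new reading comes with each control period).
- get_image(name): name is "scene" or "top" or "wrist"; returns the picture (384x512x3 uint8, red, green, blue); there is no depth.
- calibration(name): a dict with "fov_y" (degrees; the focal length in pixels is half the picture's height over the tangent of half this angle, whatever the lens; pixels are square), "cx", "cy" (the principal point, pixels), "k1" (the pictures are not rectified: a ray, as slopes to the right and down, at radius r is drawn at 1 + k1 r^2 times it, then the intrinsics apply), "position" and "attitude" of the camera in the world. Camera axes: x right, y down, z forward; pixel columns grow to the right and rows downward; lengths in m; the calibration is good to about 2 mm. A picture is of the moment at which its call begins: read the wrist's pose just before it. calibration takes no time and is no camera call; for the wrist camera it gives the pose at the moment of the call.
- sign_off(): hands the job in; it is judged then, once.
Trained networks look in the newest picture that a camera, given by its name, has taken for a name from the list of things; names that differ only in an ending like _2 or _b are one class to them, and where a whole thing is asked for, a point or a joint stands for the part that bears it (a point fixed in the world has none). Each returns a list of dicts, best first, with "conf" (0 to 1); they miss things now and then, are a little off and sometimes report something else, mostly with a low value. They report only what shows in the picture. A call takes as long as a camera call. They do not tell look-alikes from the thing itself.
- look_for(thing, camera): "box" ([left, top, width, height] as shares, 0 to 1, of the picture: columns of its width, rows of its height, round what is visible of it).
- regions_of(thing, camera): "region" (384x512 bool, what is visible of it) and "box" ([left, top, width, height] as shares, 0 to 1, of the picture: columns of its width, rows of its height, round what is visible of it).
- landmark_of(thing, camera): "at" ([row, column] as shares, 0 to 1, of the picture: columns of its width, rows of its height: a listed point, or the origin of a listed thing).
The state is a dict: "clock": time; "joints": joint angles; "dq": joint speeds; "joint_efforts": joint torques, N m; "position": TCP position; "ee_rot": TCP orientation; "force": force on the tool from outside, world axes, zero at the start; "ft_torque": the same for the moment, N m; "width": opening from 0.0 (shut) to 1.0 (fully open); "gripper_force": force on a finger pad.
Only numpy, scipy, OpenCV 4.12 (cv2) and the standard library are available. Lean on these libraries where they do the work, as an engineer would, in place of code of your own. Each camera call takes 0.05 s, during which the arm holds its last target. There are 200 camera calls.

## Working session

There is one attempt and no reset: what is moved stays moved. The work goes in short steps, Python scripts to look and compute and a tool call to move; the robot and the scene stay as the last step left them, time stands still between calls to the robot, and variables do not carry over. Pictures are saved under pics/ and viewed, at most 14 in all, crops included, and the job is handed in when it is done.

Besides the shell and the picture viewer there is one more tool, called by a JSON object that holds its "name" and its "arguments", one argument or row to a line. jog_arm: Moves the arm, as the interface text tells. Scaled input: -1 to 1 covers 0.15 m each way for a shift and 2 pi rad each way for a turn. Its arguments: {"type":"object","properties":{"plan":{"type":"array","items":{"type":"object","properties":{"offset":{"type":"array","items":{"type":"number","minimum":-1,"maximum":1}},"twist":{"type":"array","items":{"type":"number","minimum":-1,"maximum":1}},"fingers":{"type":"number"}}}},"newtons":{"type":"number"}},"required":["plan"]}

```bash
mkdir -p pics; cat > h.py <<'E'
import numpy as np, cv2
from scipy.spatial.transform import Rotation as R
from cell import *
def rot(a):
    a=np.array(a,float)
    if a.shape==(3,3): return a
    return R.from_rotvec(a).as_matrix() if a.size==3 else R.from_quat(a).as_matrix()
def K(c): 
    f=192/np.tan(np.radians(c['fov_y'])/2); return f
def px2w(c,u,v,z):
    f=K(c); d=np.array([(u-c['cx'])/f,(v-c['cy'])/f]); s=d.copy()
    for _ in range(20): s=d/(1+c['k1']*(s@s))
    r=rot(c['attitude'])@np.array([s[0],s[1],1]); p=np.array(c['position'])
    return p+r*(z-p[2])/r[2]
def w2px(c,P):
    q=rot(c['attitude']).T@(np.array(P)-c['position']); s=q[:2]/q[2]
    s=s*(1+c['k1']*(s@s)); return s*K(c)+[c['cx'],c['cy']]
def save(n,im): cv2.imwrite('pics/'+n+'.png',im[:,:,::-1])
E
python3 - <<'E'
from h import *
for n in ['scene','top']:
    im=get_image(n); save(n+'0',im); print(n,calibration(n))
    c=calibration(n)
    for t in ['pot_top','boiler','basket','tamper','square_rim','large_ring','small_ring','canister','kitchen_funnel','beaker']:
        for o in landmark_of(t,n)[:3]:
            v,u=o['at'][0]*384,o['at'][1]*512
            print(t,round(o['conf'],2),round(u),round(v),px2w(c,u,v,0.0).round(3)[:2])
print(observe()); print(calibration('wrist'))
E
```

```text
scene {'fov_y': 44.59269999556258, 'cx': 251.78522564377795, 'cy': 191.24816658141134, 'k1': 0.04933003024570633, 'position': array([ 0.99552157, -0.45282609,  1.06504671]), 'attitude': array([-2.37266419, -1.05160943,  0.29162098])}
boiler 0.59 356 143 [0.576 0.362]
basket 0.8 197 214 [ 0.455 -0.132]
tamper 0.82 171 272 [ 0.538 -0.28 ]
tamper 0.74 102 236 [ 0.343 -0.348]
tamper 0.69 132 231 [ 0.382 -0.284]
square_rim 0.52 327 184 [0.617 0.193]
large_ring 0.61 295 212 [0.621 0.066]
large_ring 0.33 325 188 [0.622 0.179]
small_ring 0.52 265 235 [ 0.617 -0.041]
canister 0.93 147 311 [ 0.579 -0.378]
kitchen_funnel 0.55 307 134 [0.458 0.279]
beaker 0.87 267 158 [0.442 0.132]
top {'fov_y': 50.54520036380116, 'cx': 256.15646666060707, 'cy': 189.45136296487405, 'k1': -0.006058055159353747, 'position': array([0.34388318, 0.01529287, 1.26378418]), 'attitude': array([-2.1650515 ,  2.17025636, -0.14324556])}
pot_top 0.73 252 206 [0.441 0.011]
boiler 0.95 138 163 [0.578 0.367]
basket 0.68 297 198 [ 0.467 -0.13 ]
basket 0.48 251 204 [0.448 0.013]
tamper 0.65 342 201 [ 0.456 -0.27 ]
tamper 0.62 349
[... 492 characters left out ...]
5e-05,  4.93109892e-04]), 'joint_efforts': array([-1.98226383e-05, -6.67699456e+01,  9.83787328e-01, -3.14812660e+01,
       -6.06248458e-02,  3.29247967e-02,  6.27854479e-05]), 'position': array([ 0.2276372 , -0.58209501,  0.24375134]), 'ee_rot': array([3.08713401e+00, 5.82120051e-01, 1.70983788e-05]), 'force': array([-0.4280401 , -0.47892946, -0.40009912]), 'ft_torque': array([-0.0177019 ,  0.0095326 ,  0.01076461]), 'gripper_force': 0.0, 'width': 0.9982230889397811}
{'fov_y': 61.85770085693308, 'cx': 258.5619856494673, 'cy': 187.4362078866961, 'k1': -0.07079098383946074, 'position': array([ 0.29743447, -0.55404402,  0.38491504]), 'attitude': array([ 2.39753679, -1.63723998, -0.22660026])}
```

View images.

View pics/scene0.png

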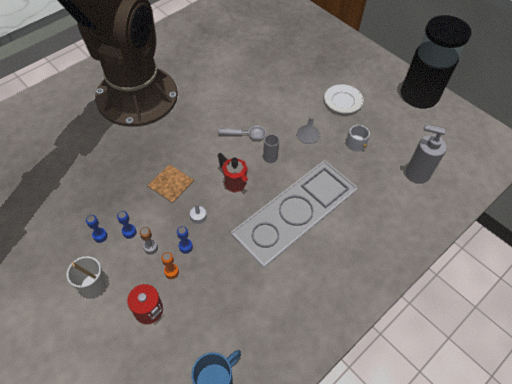

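View pics/top0.png

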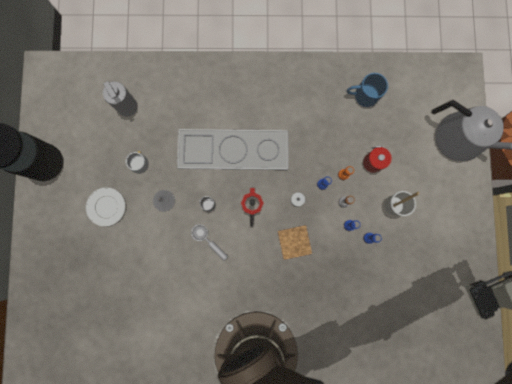

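```bash
cat >> h.py <<'E'
def tool():
    s=observe(); return np.array(s['position']),rot(s['ee_rot'])
def go(x,y,z,yaw=None):
    "shift in tool units and twist to reach world target, tool down, tool-x heading yaw"
    p,M=tool(); d=M.T@(np.array([x,y,z])-p)/0.15
    out=[d.round(3).tolist()]
    if yaw is not None:
        T=np.array([[np.cos(yaw),np.sin(yaw),0],[np.sin(yaw),-np.cos(yaw),0],[0,0,-1]]).T
        out.append((R.from_matrix(M.T@T).as_rotvec()/(2*np.pi)).round(4).tolist())
    print('go',(x,y,z,yaw),out)
def yaw():
    M=tool()[1]; return np.arctan2(M[1,0],M[0,0])
E
python3 - <<'E'
from h import *
c=calibration('wrist');p,M=tool()
print('cam in tool',M.T@(c['position']-p),'axes',(M.T@rot(c['attitude'])).round(3).tolist(), 'yaw',yaw())
print('centre in tool at z0',M.T@(px2w(c,256,192,0)-p))
c=calibration('top')
for n,u,v,z in [('sq',198,149,.008),('lg',233,149,.008),('sm',268,150,.008),('tray TL',178,129,.015),('TR',287,129,.015),('BR',289,170,.015),('BL',178,168,.015)]: print(n,px2w(c,u,v,z).round(3)[:2])
c2=calibration('scene')
for n,u,v,z in [('sq',325,187,.008),('lg',296,211,.008),('sm',265,235,.008),('tamper',151,248,0),('knob',146,232,.09),('boiler rim',358,133,.05),('stub',365,147,.024),('pottip',235,162,.105),('stem',198,208,.06)]: print(n,px2w(c2,u,v,z).round(3)[:2])
for n,u,v,z in [('tamper knob',349,200,.09),('boilerrim',136,161,.05),('pot knob',252,203,.1),('spout',252,189,.06),('handle',252,225,.05),('stem',298,199,.06)]: print(n,px2w(c,u,v,z).round(3)[:2])
go(.46,-.13,.244,0)
E
```

```text
cam in tool [ 0.07521987 -0.00069822 -0.1411637 ] axes [[-0.0, -0.962, -0.274], [1.0, -0.0, 0.001], [-0.001, -0.274, 0.962]] yaw 0.37274980150212983
centre in tool at z0 [-0.04025207 -0.00337162  0.24375113]
sq [0.62  0.179]
lg [0.62  0.069]
sm [ 0.617 -0.041]
tray TL [0.683 0.242]
TR [ 0.683 -0.101]
BR [ 0.552 -0.106]
BL [0.559 0.239]
sq [0.624 0.177]
lg [0.624 0.065]
sm [ 0.621 -0.044]
tamper [ 0.454 -0.278]
knob [ 0.458 -0.277]
boiler rim [0.576 0.355]
stub [0.612 0.351]
pottip [0.453 0.005]
stem [ 0.473 -0.137]
tamper knob [ 0.451 -0.272]
boilerrim [0.574 0.36 ]
pot knob [0.442 0.01 ]
spout [0.487 0.01 ]
handle [0.381 0.01 ]
stem [ 0.457 -0.127]
go (0.46, -0.13, 0.244, 0) [[2.54, -2.243, -0.002], [0.0, -0.0, 0.0593]]
```

{"name": "jog_arm", "arguments": {
  "plan": [
    {"offset": [0.85, -0.75, 0], "twist": [0, 0, 0], "fingers": 0},
    {"offset": [0.85, -0.75, 0], "twist": [0, 0, 0], "fingers": 0},
    {"offset": [0.85, -0.75, 0], "twist": [0, 0, 0], "fingers": 0},
    {"offset": [0.85, -0.75, 0], "twist": [0, 0, 0], "fingers": 0}
  ]
}}

```text
clock: 1.6
position: [0.3079, -0.4276, 0.2441]
ee_rot: [-3.085, -0.591, -0.002]
force: [0.9, -0.3, 0.1]
width: 0.613
gripper_force: 0.0
```

{"name": "jog_arm", "arguments": {
  "plan": [
    {"offset": [0.85, -0.75, 0], "twist": [0, 0, 0], "fingers": 0},
    {"offset": [0.85, -0.75, 0], "twist": [0, 0, 0], "fingers": 0},
    {"offset": [0.85, -0.75, 0], "twist": [0, 0, 0], "fingers": 0},
    {"offset": [0.85, -0.75, 0], "twist": [0, 0, 0], "fingers": 0}
  ]
}}

```text
clock: 2.1
position: [0.3849, -0.2773, 0.244]
ee_rot: [-3.085, -0.59, -0.002]
force: [0.0, -1.3, -0.2]
width: 0.502
gripper_force: 0.0
```

{"name": "jog_arm", "arguments": {
  "plan": [
    {"offset": [0.84, -0.74, 0], "twist": [0, 0, 0.0593], "fingers": 0},
    {"offset": [0.84, -0.74, 0], "twist": [0, 0, 0.0593], "fingers": 0},
    {"offset": [0.84, -0.74, 0], "twist": [0, 0, 0.0593], "fingers": 0},
    {"offset": [0.84, -0.74, 0], "twist": [0, 0, 0.0593], "fingers": 0},
    {"offset": [0.84, -0.74, 0], "twist": [0, 0, 0.0593], "fingers": 0},
    {"offset": [0.84, -0.74, 0], "twist": [0, 0, 0.0593], "fingers": 0}
  ]
}}

```text
clock: 2.85
position: [0.4595, -0.1326, 0.2436]
ee_rot: [3.141, -0.005, -0.001]
force: [-0.9, -0.5, 0.8]
width: 0.502
gripper_force: 0.0
```

```bash
python3 - <<'E'
from h import *
s=observe();print(s['position'],yaw(),s['clock'])
c=calibration('wrist');save('w1',get_image('wrist'))
for t,z in [('basket',0),('pot_top',0),('tamper',0),('small_ring',.004)]:
    for o in landmark_of(t,'wrist')[:2]:
        v,u=o['at'][0]*384,o['at'][1]*512
        print(t,round(o['conf'],2),round(u),round(v),px2w(c,u,v,z).round(3)[:2])
E
```

```text
[ 0.45950727 -0.13256751  0.24363159] -0.0028979503895005575 2.85
basket 0.69 255 160 [ 0.46  -0.128]
pot_top 0.64 144 174 [0.443 0.01 ]
tamper 0.73 381 218 [ 0.383 -0.291]
tamper 0.64 378 90 [ 0.543 -0.272]
small_ring 0.49 463 57 [ 0.582 -0.368]
```

View pics/w1.png

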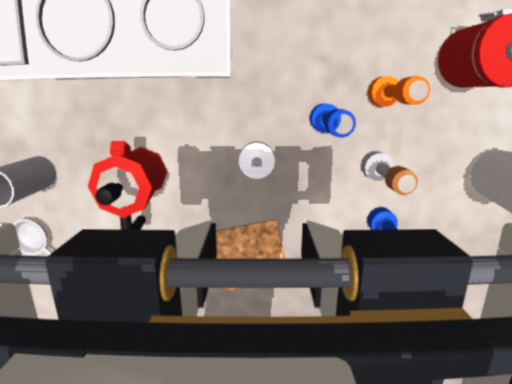

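```bash
python3 - <<'E'
from h import *
c=calibration('wrist')
for n,u,v,z in [('stem',257,160,.062),('drum',256,160,.02),('small',173,16,.012),('large',75,16,.012),('tamp foot',377,165,.01),('knob',404,181,.09),('pot knob',107,194,.107),('potlid',121,184,.07),('spout',119,147,.065)]: print(n,px2w(c,u,v,z).round(3)[:2])
go(.462,-.129,.06,0)
E
```

```text
stem [ 0.472 -0.129]
drum [ 0.464 -0.128]
small [ 0.621 -0.039]
large [0.624 0.07 ]
tamp foot [ 0.456 -0.273]
knob [ 0.457 -0.271]
pot knob [0.45  0.009]
potlid [0.449 0.012]
spout [0.487 0.011]
go (0.462, -0.129, 0.06, 0) [[0.014, -0.014, 1.225], [0.0, -0.0, -0.0002]]
```

{"name": "jog_arm", "arguments": {
  "plan": [
    {"offset": [0.05, -0.024, 0.4], "twist": [0, 0, 0], "fingers": 0},
    {"offset": [0.05, -0.024, 0.8], "twist": [0, 0, 0], "fingers": 0},
    {"offset": [0.05, -0.024, 0.8], "twist": [0, 0, 0], "fingers": 0}
  ]
}}

```text
clock: 3.48
position: [0.4645, -0.1265, 0.1207]
ee_rot: [-3.14, -0.0, 0.013]
force: [-1.0, -0.3, 0.7]
width: 0.502
gripper_force: 0.0
```

{"name": "jog_arm", "arguments": {
  "plan": [
    {"offset": [0, 0, 0.25], "twist": [0, 0, 0], "fingers": 0},
    {"offset": [0, 0, 0.51], "twist": [0, 0, 0], "fingers": 0},
    {"offset": [0, 0, 0.51], "twist": [0, 0, 0], "fingers": 0},
    {"offset": [0, 0, 0.51], "twist": [0, 0, 0], "fingers": -1},
    {"offset": [0, 0, 0.51], "twist": [0, 0, 0], "fingers": -1},
    {"offset": [0, 0, 0.51], "twist": [0, 0, 0], "fingers": -1},
    {"offset": [0, 0, 0.51], "twist": [0, 0, 0], "fingers": -1},
    {"offset": [0, 0, 0.51], "twist": [0, 0, 0], "fingers": -1},
    {"offset": [0, 0, 0.51], "twist": [0, 0, 0], "fingers": -1}
  ],
  "newtons": 15
}}

```text
clock: 4.6
position: [0.468, -0.127, 0.0477]
ee_rot: [3.141, 0.0, 0.001]
force: [-1.2, -0.4, 7.7]
width: 0.115
gripper_force: 15.0
```

{"name": "jog_arm", "arguments": {
  "plan": [
    {"offset": [0, 0, -0.3], "twist": [0, 0, 0], "fingers": -1},
    {"offset": [0, 0, -0.5], "twist": [0, 0, 0], "fingers": -1},
    {"offset": [0.3, -0.2, -0.5], "twist": [0, 0, 0], "fingers": -1},
    {"offset": [0.6, -0.4, -0.5], "twist": [0, 0, 0], "fingers": -1},
    {"offset": [0.9, -0.57, -0.5], "twist": [0, 0, 0], "fingers": -1},
    {"offset": [1.0, -0.57, -0.5], "twist": [0, 0, 0], "fingers": -1},
    {"offset": [1.0, -0.57, -0.5], "twist": [0, 0, 0], "fingers": -1},
    {"offset": [1.0, -0.57, -0.5], "twist": [0, 0, 0], "fingers": -1}
  ]
}}

```text
clock: 5.6
position: [0.6164, -0.042, 0.1218]
ee_rot: [3.141, -0.001, -0.002]
force: [0.4, 0.4, -0.3]
width: 0.113
gripper_force: 15.0
```

```bash
python3 - <<'E'
from h import *
s=observe();print(s['position'],yaw(),s['clock'],s['width'],s['force'])
c=calibration('wrist');save('w2',get_image('wrist'))
for t,z in [('basket',0),('small_ring',.004),('large_ring',.004),('square_rim',.004)]:
    for o in landmark_of(t,'wrist')[:2]:
        v,u=o['at'][0]*384,o['at'][1]*512
        print(t,round(o['conf'],2),round(u),round(v),px2w(c,u,v,z).round(3)[:2])
E
```

```text
[ 0.61636879 -0.04195194  0.12184504] -0.0006545825474153015 5.6 0.11324200345422361 [ 0.42313379  0.39998908 -0.33072612]
basket 0.79 257 226 [ 0.581 -0.04 ]
square_rim 0.47 259 230 [ 0.579 -0.042]
```

View pics/w2.png

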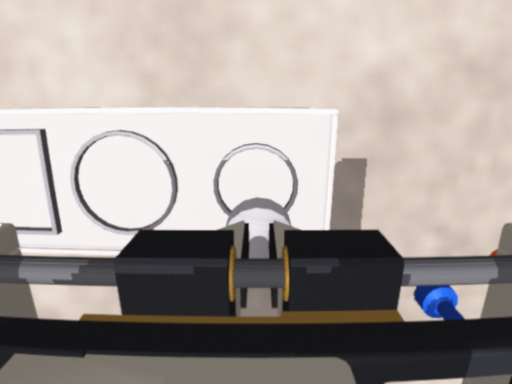

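```bash
python3 - <<'E'
from h import *
c=calibration('wrist')
for n,u,v,z in [('small',256,185,.01),('sm L',214,185,.012),('sm R',298,185,.012),('sm T',256,143,.012),('large',124.5,182,.01),('lg L',71,183,.012),('lg R',178,183,.012),('lg T',123,130,.012),('lgB',126,234,.012),('drum',260,217,.085),('trayTR',338,109,.015),('sqTR',47,129,.012),('sqBR',57,235,.012)]: print(n,px2w(c,u,v,z).round(4)[:2])
E
```

```text
small [ 0.622  -0.0388]
sm L [ 0.6226 -0.0046]
sm R [ 0.6226 -0.0731]
sm T [ 0.6569 -0.0389]
large [0.6247 0.0702]
lg L [0.6245 0.1155]
lg R [0.6244 0.0249]
lg T [0.6677 0.0659]
lgB [0.5788 0.0736]
drum [ 0.623  -0.0417]
trayTR [ 0.6833 -0.1013]
sqTR [0.6694 0.1289]
sqBR [0.5771 0.1366]
```

{"name": "jog_arm", "arguments": {
  "plan": [
    {"offset": [0.04, -0.02, 0.2], "twist": [0, 0, 0], "fingers": -1},
    {"offset": [0.04, -0.02, 0.35], "twist": [0, 0, 0], "fingers": -1},
    {"offset": [0.04, -0.02, 0.42], "twist": [0, 0, 0], "fingers": -1},
    {"offset": [0.04, -0.02, 0.462], "twist": [0, 0, 0], "fingers": -1},
    {"offset": [0.04, -0.02, 0.462], "twist": [0, 0, 0], "fingers": -1},
    {"offset": [0.04, -0.02, 0.462], "twist": [0, 0, 0], "fingers": -1}
  ]
}}

```text
clock: 6.6
position: [0.6241, -0.0383, 0.0537]
ee_rot: [3.142, 0.0, 0.002]
force: [-0.2, 0.4, -0.4]
width: 0.114
gripper_force: 15.0
```

{"name": "jog_arm", "arguments": {
  "plan": [
    {"offset": [0, 0, 0], "twist": [0, 0, 0], "fingers": -0.5},
    {"offset": [0, 0, 0], "twist": [0, 0, 0], "fingers": -0.3},
    {"offset": [0, 0, 0], "twist": [0, 0, 0], "fingers": -0.3},
    {"offset": [0, 0, -0.3], "twist": [0, 0, 0], "fingers": 0.9},
    {"offset": [0, 0, -0.7], "twist": [0, 0, 0], "fingers": 0.9},
    {"offset": [0, 0, -1.0], "twist": [0, 0, 0], "fingers": 0.9},
    {"offset": [0, 0, -1.0], "twist": [0, 0, 0], "fingers": 0.9}
  ]
}}

```text
clock: 7.48
position: [0.6259, -0.0382, 0.2073]
ee_rot: [3.142, -0.0, 0.012]
force: [0.3, -0.6, -0.4]
width: 0.734
gripper_force: 0.0
```

```bash
python3 - <<'E'
from h import *
s=observe();print(s['position'],yaw(),s['clock'],s['width'],s['force'])
go(.575,.357,.244,0)
E
```

```text
[ 0.62592084 -0.03819724  0.20733168] -5.451375159018493e-05 7.475 0.7340852703025429 [ 0.25757228 -0.55791586 -0.37777652]
go (0.575, 0.357, 0.244, 0) [[-0.338, -2.635, -0.247], [0.0, -0.0012, -0.0]]
```

{"name": "jog_arm", "arguments": {
  "plan": [
    {"offset": [-0.12, -0.88, -0.15], "twist": [0, 0, 0], "fingers": 0.9},
    {"offset": [-0.12, -0.88, -0.15], "twist": [0, 0, 0], "fingers": 0.9},
    {"offset": [-0.12, -0.88, -0.15], "twist": [0, 0, 0], "fingers": 0.9}
  ]
}}

```text
clock: 7.85
position: [0.6042, 0.1001, 0.2254]
ee_rot: [-3.139, -0.012, 0.001]
force: [-0.6, -1.6, -0.6]
width: 0.947
gripper_force: 0.0
```

{"name": "jog_arm", "arguments": {
  "plan": [
    {"offset": [-0.12, -0.88, -0.1], "twist": [0, 0, 0], "fingers": 0.9},
    {"offset": [-0.12, -0.88, -0.1], "twist": [0, 0, 0], "fingers": 0.9},
    {"offset": [-0.12, -0.88, -0.1], "twist": [0, 0, 0], "fingers": 0.9}
  ]
}}

```text
clock: 8.22
position: [0.5856, 0.2314, 0.2399]
ee_rot: [-3.139, -0.012, 0.002]
force: [0.5, -1.0, -0.9]
width: 0.951
gripper_force: 0.0
```

{"name": "jog_arm", "arguments": {
  "plan": [
    {"offset": [-0.1, -0.88, 0], "twist": [0, 0, 0], "fingers": 0.9},
    {"offset": [-0.1, -0.88, 0], "twist": [0, 0, 0], "fingers": 0.9},
    {"offset": [-0.1, -0.88, 0], "twist": [0, 0, 0], "fingers": 0.9},
    {"offset": [-0.1, -0.88, 0], "twist": [0, 0, 0], "fingers": 0.9},
    {"offset": [-0.1, -0.88, 0], "twist": [0, 0, 0], "fingers": 0.9}
  ]
}}

```text
clock: 8.85
position: [0.5737, 0.3549, 0.2399]
ee_rot: [3.14, -0.005, 0.0]
force: [-0.4, -0.2, -0.6]
width: 0.95
gripper_force: 0.0
```

```bash
python3 - <<'E'
from h import *
s=observe();print(s['position'],yaw(),s['clock'],s['width'],s['force'],s['joints'])
c=calibration('wrist');save('w3',get_image('wrist'))
for t,z in [('boiler',0),('square_rim',.004)]:
    for o in landmark_of(t,'wrist')[:2]:
        v,u=o['at'][0]*384,o['at'][1]*512
        print(t,round(o['conf'],2),round(u),round(v),px2w(c,u,v,z).round(3)[:2])
E
```

```text
[0.57367315 0.35493685 0.23989897] -0.002922723008957738 8.85 0.9500499382150555 [-0.40394742 -0.16968553 -0.56906328] [-0.47316234  0.53753419 -0.25794407  1.42365897  0.14223775  1.19975255
 -2.32177296]
boiler 0.55 250 158 [0.578 0.366]
```

View pics/w3.png

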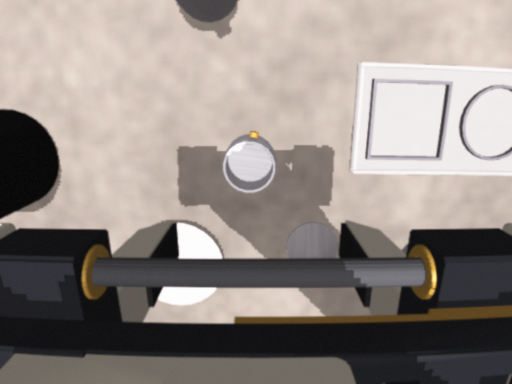

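```bash
python3 - <<'E'
from h import *
c=calibration('wrist')
for n,u,v,z in [('rim',249,167,.05),('floor',250,161,.005),('stub',254,134.5,.024)]: print(n,px2w(c,u,v,z).round(4)[:2])
q=np.array([px2w(c,u,v,.012)[:2] for u,v in [(370,79),(452,81),(447,161),(366,158)]]); print(q.round(3),q.mean(0))
E
```

```text
rim [0.5766 0.3665]
floor [0.5742 0.3666]
stub [0.6079 0.3614]
[[0.668 0.232]
 [0.668 0.137]
 [0.576 0.13 ]
 [0.579 0.23 ]] [0.6229021  0.18201969]
```

{"name": "jog_arm", "arguments": {
  "plan": [
    {"offset": [0.013, -0.077, 0.2], "twist": [0, 0, 0.024], "fingers": 0.9},
    {"offset": [0.013, -0.077, 0.5], "twist": [0, 0, 0.024], "fingers": 0.9},
    {"offset": [0.013, -0.077, 0.8], "twist": [0, 0, 0.024], "fingers": 0.9},
    {"offset": [0.013, -0.077, 0.8], "twist": [0, 0, 0.024], "fingers": 0.9},
    {"offset": [0.013, -0.077, 0.8], "twist": [0, 0, 0.024], "fingers": 0.9}
  ]
}}

```text
clock: 9.62
position: [0.5755, 0.3694, 0.1223]
ee_rot: [-3.131, 0.237, -0.003]
force: [-1.0, 0.3, 0.2]
width: 0.951
gripper_force: 0.0
```

{"name": "jog_arm", "arguments": {
  "plan": [
    {"offset": [0, 0, 0.3], "twist": [0, 0, 0], "fingers": 0.9},
    {"offset": [0, 0, 0.5], "twist": [0, 0, 0], "fingers": 0.9},
    {"offset": [0, 0, 0.593], "twist": [0, 0, 0], "fingers": 0.9},
    {"offset": [0, 0, 0.593], "twist": [0, 0, 0], "fingers": 0.9},
    {"offset": [0, 0, 0.593], "twist": [0, 0, 0], "fingers": -1},
    {"offset": [0, 0, 0.593], "twist": [0, 0, 0], "fingers": -1},
    {"offset": [0, 0, 0.593], "twist": [0, 0, 0], "fingers": -1},
    {"offset": [0, 0, 0.593], "twist": [0, 0, 0], "fingers": -1},
    {"offset": [0, 0, 0.593], "twist": [0, 0, 0], "fingers": -1}
  ],
  "newtons": 20
}}

```text
clock: 10.75
position: [0.5749, 0.3686, 0.0322]
ee_rot: [3.132, -0.237, 0.001]
force: [-1.5, -3.0, 6.3]
width: 0.659
gripper_force: 20.0
```

{"name": "jog_arm", "arguments": {
  "plan": [
    {"offset": [0, 0, -0.25], "twist": [0, 0, 0], "fingers": -1},
    {"offset": [0, 0, -0.53], "twist": [0, 0, 0], "fingers": -1},
    {"offset": [0.1, 0.32, -0.53], "twist": [0, 0, 0], "fingers": -1},
    {"offset": [0.2, 0.64, -0.53], "twist": [0, 0, 0], "fingers": -1},
    {"offset": [0.31, 0.96, -0.53], "twist": [0, 0, 0], "fingers": -1},
    {"offset": [0.31, 0.96, -0.53], "twist": [0, 0, 0], "fingers": -1}
  ]
}}

```text
clock: 11.5
position: [0.6004, 0.2134, 0.1107]
ee_rot: [3.128, -0.248, 0.001]
force: [-0.3, 0.2, -2.1]
width: 0.658
gripper_force: 20.0
```

{"name": "jog_arm", "arguments": {
  "plan": [
    {"offset": [0.1, 0.32, 0], "twist": [0, 0, -0.024], "fingers": -1},
    {"offset": [0.2, 0.64, 0], "twist": [0, 0, -0.024], "fingers": -1},
    {"offset": [0.31, 0.96, 0], "twist": [0, 0, -0.024], "fingers": -1},
    {"offset": [0.31, 0.96, 0], "twist": [0, 0, -0.024], "fingers": -1},
    {"offset": [0.31, 0.96, 0], "twist": [0, 0, -0.024], "fingers": -1}
  ]
}}

```text
clock: 12.12
position: [0.6231, 0.0718, 0.1109]
ee_rot: [-3.14, -0.001, 0.0]
force: [0.1, 1.0, -1.4]
width: 0.658
gripper_force: 20.0
```

```bash
python3 - <<'E'
from h import *
s=observe();print(s['position'],yaw(),s['clock'],s['width'],s['force'])
c=calibration('wrist');save('w4',get_image('wrist'))
go(.6235,.070,.037)
E
```

```text
[0.62309047 0.07176434 0.1109314 ] 0.0005079118674571536 12.125 0.6575595275831596 [ 0.08278577  1.01325985 -1.39777707]
go (0.6235, 0.07, 0.037, None) [[0.004, 0.018, 0.493]]
```

View pics/w4.png

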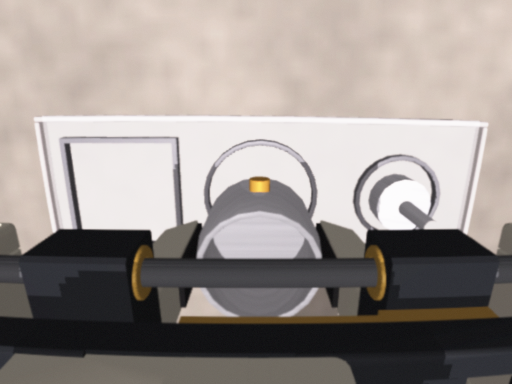

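{"name": "jog_arm", "arguments": {
  "plan": [
    {"offset": [0.004, 0.018, 0.2], "twist": [0, 0, 0], "fingers": -1},
    {"offset": [0.004, 0.018, 0.35], "twist": [0, 0, 0], "fingers": -1},
    {"offset": [0.004, 0.018, 0.45], "twist": [0, 0, 0], "fingers": -1},
    {"offset": [0.004, 0.018, 0.492], "twist": [0, 0, 0], "fingers": -1},
    {"offset": [0.004, 0.018, 0.492], "twist": [0, 0, 0], "fingers": -1},
    {"offset": [0.004, 0.018, 0.492], "twist": [0, 0, 0], "fingers": -1}
  ]
}}

```text
clock: 12.92
position: [0.6243, 0.0681, 0.0379]
ee_rot: [-3.141, -0.0, -0.002]
force: [0.2, 0.2, -2.7]
width: 0.66
gripper_force: 20.0
```

{"name": "jog_arm", "arguments": {
  "plan": [
    {"offset": [0, 0, 0], "twist": [0, 0, 0], "fingers": 0.6},
    {"offset": [0, 0, 0], "twist": [0, 0, 0], "fingers": 0.6},
    {"offset": [0, 0, 0], "twist": [0, 0, 0], "fingers": 0.6},
    {"offset": [0, 0, -0.3], "twist": [0, 0, 0], "fingers": 0.6},
    {"offset": [0, 0, -0.6], "twist": [0, 0, 0], "fingers": 0.6},
    {"offset": [0, 0, -1], "twist": [0, 0, 0], "fingers": 0.6},
    {"offset": [0, 0, -1], "twist": [0, 0, 0], "fingers": 0},
    {"offset": [0, 0, -1], "twist": [0, 0, 0], "fingers": 0}
  ]
}}

```text
clock: 13.92
position: [0.6237, 0.0677, 0.1872]
ee_rot: [3.141, 0.0, 0.001]
force: [0.3, -0.5, -0.7]
width: 0.631
gripper_force: 0.0
```

```bash
python3 - <<'E'
from h import *
s=observe();print(s['position'],yaw(),s['clock'],s['width'],s['force'])
go(.449,.01,.244,0)
E
```

```text
[0.62367684 0.06768076 0.18719174] 2.5362622249023296e-05 13.925 0.6309519929500834 [ 0.25926816 -0.46211376 -0.73405984]
go (0.449, 0.01, 0.244, 0) [[-1.164, 0.385, -0.379], [0.0, -0.0001, 0.0]]
```

{"name": "jog_arm", "arguments": {
  "plan": [
    {"offset": [-0.2, 0.1, -0.3], "twist": [0, 0, 0], "fingers": 0},
    {"offset": [-0.45, 0.2, -0.45], "twist": [0, 0, 0], "fingers": 0},
    {"offset": [-0.95, 0.38, -0.45], "twist": [0, 0, 0], "fingers": 0},
    {"offset": [-0.95, 0.38, -0.45], "twist": [0, 0, 0], "fingers": 0}
  ]
}}

```text
clock: 14.42
position: [0.4774, 0.0092, 0.2533]
ee_rot: [3.14, -0.002, -0.006]
force: [1.1, 0.5, 0.0]
width: 0.5
gripper_force: 0.0
```

{"name": "jog_arm", "arguments": {
  "plan": [
    {"offset": [-0.21, 0, 0], "twist": [0, 0, 0], "fingers": 0},
    {"offset": [-0.21, 0, 0], "twist": [0, 0, 0], "fingers": 0},
    {"offset": [-0.21, 0, 0], "twist": [0, 0, 0], "fingers": 0}
  ]
}}

```text
clock: 14.8
position: [0.4504, 0.0109, 0.2542]
ee_rot: [-3.141, -0.0, 0.001]
force: [1.3, 1.3, -0.3]
width: 0.5
gripper_force: 0.0
```

```bash
python3 - <<'E'
from h import *
s=observe();print(s['position'],yaw(),s['clock'],s['width'],s['force'])
c=calibration('wrist');save('w5',get_image('wrist'))
for t,z in [('pot_top',0),('boiler',.004),('basket',.004),('tamper',0)]:
    for o in landmark_of(t,'wrist')[:3]:
        v,u=o['at'][0]*384,o['at'][1]*512
        print(t,round(o['conf'],2),round(u),round(v),px2w(c,u,v,z).round(3)[:2])
E
```

```text
[0.45043214 0.01088851 0.25419198] 0.000213987379708502 14.8 0.49989426901882966 [ 1.3009959   1.3486206  -0.27742073]
pot_top 0.97 259 163 [0.445 0.012]
boiler 0.58 210 6 [0.625 0.066]
basket 0.95 302 11 [ 0.619 -0.037]
tamper 0.97 489 88 [ 0.54  -0.273]
tamper 0.95 477 158 [ 0.453 -0.272]
tamper 0.61 478 210 [ 0.381 -0.287]
```

View pics/w5.png

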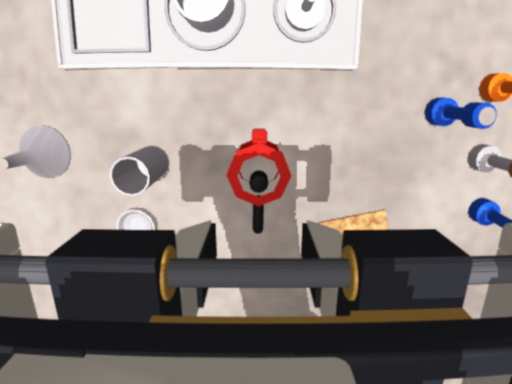

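{"name": "jog_arm", "arguments": {
  "plan": [
    {"offset": [-0.01, 0, 0.3], "twist": [0, 0, 0], "fingers": 0},
    {"offset": [-0.01, 0, 0.6], "twist": [0, 0, 0], "fingers": 0},
    {"offset": [-0.01, 0, 0.85], "twist": [0, 0, 0], "fingers": 0},
    {"offset": [-0.01, 0, 0.95], "twist": [0, 0, 0], "fingers": 0},
    {"offset": [-0.01, 0, 0.95], "twist": [0, 0, 0], "fingers": 0}
  ]
}}

```text
clock: 15.68
position: [0.4478, 0.0109, 0.1111]
ee_rot: [-3.142, -0.001, 0.004]
force: [-0.0, 0.8, 0.4]
width: 0.504
gripper_force: 0.0
```

{"name": "jog_arm", "arguments": {
  "plan": [
    {"offset": [0, 0, 0.095], "twist": [0, 0, 0], "fingers": 0},
    {"offset": [0, 0, 0.095], "twist": [0, 0, 0], "fingers": 0},
    {"offset": [0, 0, 0.095], "twist": [0, 0, 0], "fingers": -1},
    {"offset": [0, 0, 0.095], "twist": [0, 0, 0], "fingers": -1},
    {"offset": [0, 0, 0.095], "twist": [0, 0, 0], "fingers": -1},
    {"offset": [0, 0, 0.095], "twist": [0, 0, 0], "fingers": -1},
    {"offset": [0, 0, 0.095], "twist": [0, 0, 0], "fingers": -1}
  ],
  "newtons": 35
}}

```text
clock: 16.55
position: [0.4485, 0.011, 0.0981]
ee_rot: [-3.141, -0.0, -0.001]
force: [0.1, 0.1, 2.6]
width: 0.186
gripper_force: 35.0
```

{"name": "jog_arm", "arguments": {
  "plan": [
    {"offset": [0, 0, -0.2], "twist": [0, 0, 0], "fingers": -1},
    {"offset": [0, 0, -0.45], "twist": [0, 0, 0], "fingers": -1},
    {"offset": [0.15, -0.1, -0.65], "twist": [0, 0, 0], "fingers": -1},
    {"offset": [0.35, -0.25, -0.65], "twist": [0, 0, 0], "fingers": -1},
    {"offset": [0.58, -0.45, -0.65], "twist": [0, 0, 0], "fingers": -1},
    {"offset": [0.75, -0.6, -0.65], "twist": [0, 0, 0], "fingers": -1},
    {"offset": [0.95, -0.8, -0.65], "twist": [0, 0, 0], "fingers": -1},
    {"offset": [0.95, -0.8, -0.65], "twist": [0, 0, 0], "fingers": -1}
  ]
}}

```text
clock: 17.55
position: [0.5917, 0.1339, 0.1945]
ee_rot: [-3.14, -0.005, 0.001]
force: [-0.3, -1.9, -1.9]
width: 0.19
gripper_force: 35.0
```

{"name": "jog_arm", "arguments": {
  "plan": [
    {"offset": [0.21, -0.2, 0], "twist": [0, 0, 0], "fingers": -1},
    {"offset": [0.21, -0.327, 0.1], "twist": [0, 0, 0], "fingers": -1},
    {"offset": [0.21, -0.327, 0.3], "twist": [0, 0, 0], "fingers": -1},
    {"offset": [0.21, -0.327, 0.3], "twist": [0, 0, 0], "fingers": -1},
    {"offset": [0.21, -0.327, 0.3], "twist": [0, 0, 0], "fingers": -1},
    {"offset": [0.21, -0.327, 0.3], "twist": [0, 0, 0], "fingers": -1}
  ]
}}

```text
clock: 18.3
position: [0.6229, 0.1797, 0.1517]
ee_rot: [-3.141, 0.001, -0.003]
force: [-0.6, -0.4, -2.6]
width: 0.185
gripper_force: 35.0
```

```bash
python3 - <<'E'
from h import *
s=observe();print(s['position'],yaw(),s['clock'],s['width'],s['force'])
c=calibration('wrist');save('w6',get_image('wrist'))
go(.623,.180,.1026,0)
E
```

```text
[0.62286048 0.17967453 0.15174197] -0.0005125036594172715 18.3 0.1850373721366797 [-0.57588615 -0.40724677 -2.56638856]
go (0.623, 0.18, 0.1026, 0) [[0.001, -0.001, 0.327], [-0.0001, -0.0003, -0.0001]]
```

View pics/w6.png

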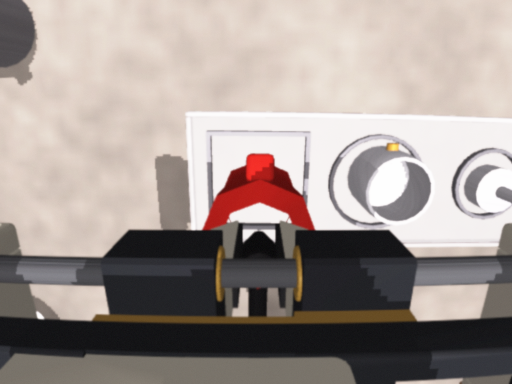

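{"name": "jog_arm", "arguments": {
  "plan": [
    {"offset": [0, 0, 0.1], "twist": [0, 0, 0], "fingers": -1},
    {"offset": [0, 0, 0.2], "twist": [0, 0, 0], "fingers": -1},
    {"offset": [0, 0, 0.28], "twist": [0, 0, 0], "fingers": -1},
    {"offset": [0, 0, 0.327], "twist": [0, 0, 0], "fingers": -1},
    {"offset": [0, 0, 0.327], "twist": [0, 0, 0], "fingers": -1},
    {"offset": [0, 0, 0.327], "twist": [0, 0, 0], "fingers": -1}
  ]
}}

```text
clock: 19.1
position: [0.6223, 0.1799, 0.1023]
ee_rot: [3.141, 0.0, 0.001]
force: [-3.8, -0.9, 9.2]
width: 0.183
gripper_force: 35.0
```

{"name": "jog_arm", "arguments": {
  "plan": [
    {"offset": [0, 0, 0], "twist": [0, 0, 0], "fingers": -0.3},
    {"offset": [0, 0, 0], "twist": [0, 0, 0], "fingers": -0.1},
    {"offset": [0, 0, 0], "twist": [0, 0, 0], "fingers": 0},
    {"offset": [0, 0, -0.3], "twist": [0, 0, 0], "fingers": 0},
    {"offset": [0, 0, -0.6], "twist": [0, 0, 0], "fingers": 0},
    {"offset": [0, 0, -0.95], "twist": [0, 0, 0], "fingers": 0},
    {"offset": [0, 0, -0.95], "twist": [0, 0, 0], "fingers": 0},
    {"offset": [0, 0, -0.95], "twist": [0, 0, 0], "fingers": 0}
  ]
}}

```text
clock: 20.1
position: [0.6221, 0.1798, 0.2434]
ee_rot: [3.141, 0.0, -0.0]
force: [-0.8, -0.4, -0.9]
width: 0.501
gripper_force: 0.0
```

```bash
python3 - <<'E'
from h import *
s=observe();print(s['position'],yaw(),s['clock'],s['width'],s['force'])
save('w7',get_image('wrist'))
go(.456,-.273,.244,0)
E
```

```text
[0.62211022 0.17975545 0.24341882] 6.649586759950891e-05 20.1 0.5014722525268728 [-0.78376479 -0.38414432 -0.88861175]
go (0.456, -0.273, 0.244, 0) [[-1.105, 3.017, -0.005], [0.0001, 0.0003, 0.0]]
```

View pics/w7.png

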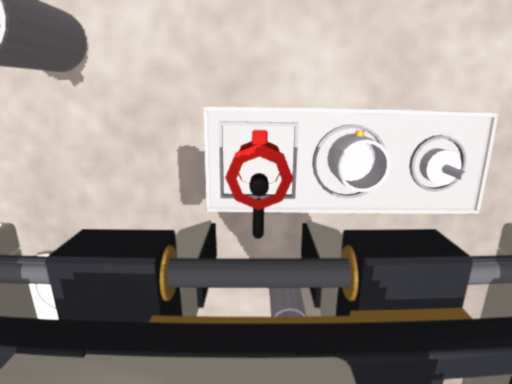

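```bash
python3 - <<'E'
from h import *
c=calibration('wrist')
for n,u,v,z in [('rim',361.5,163,.054),('boiler floor',354,159,.009),('ring',351,160,.012),('pot knob',259,183,.111),('drum',439,168,.024)]: print(n,px2w(c,u,v,z).round(4)[:2])
E
```

```text
rim [0.6294 0.0715]
boiler floor [0.625  0.0661]
ring [0.6244 0.0705]
pot knob [0.623  0.1799]
drum [ 0.6177 -0.0321]
```

{"name": "jog_arm", "arguments": {
  "plan": [
    {"offset": [-0.37, 1, 0], "twist": [0, 0, 0], "fingers": 0},
    {"offset": [-0.37, 1, 0], "twist": [0, 0, 0], "fingers": 0},
    {"offset": [-0.37, 1, 0], "twist": [0, 0, 0], "fingers": 0}
  ]
}}

```text
clock: 20.52
position: [0.5649, 0.026, 0.2421]
ee_rot: [3.14, -0.005, -0.005]
force: [0.7, 1.4, 0.3]
width: 0.5
gripper_force: 0.0
```

{"name": "jog_arm", "arguments": {
  "plan": [
    {"offset": [-0.37, 1, 0], "twist": [0, 0, 0], "fingers": 0},
    {"offset": [-0.37, 1, 0], "twist": [0, 0, 0], "fingers": 0},
    {"offset": [-0.37, 1, 0], "twist": [0, 0, 0], "fingers": 0}
  ]
}}

```text
clock: 20.9
position: [0.509, -0.1236, 0.2423]
ee_rot: [3.141, -0.006, -0.005]
force: [0.5, 1.1, -0.1]
width: 0.501
gripper_force: 0.0
```

{"name": "jog_arm", "arguments": {
  "plan": [
    {"offset": [-0.37, 1, 0], "twist": [0, 0, 0], "fingers": 0},
    {"offset": [-0.37, 1, 0], "twist": [0, 0, 0], "fingers": 0},
    {"offset": [-0.37, 1, 0], "twist": [0, 0, 0], "fingers": 0},
    {"offset": [-0.37, 1, 0], "twist": [0, 0, 0], "fingers": 0}
  ]
}}

```text
clock: 21.4
position: [0.4534, -0.2732, 0.2423]
ee_rot: [-3.142, 0.009, 0.005]
force: [0.4, 0.1, -0.3]
width: 0.502
gripper_force: 0.0
```

```bash
python3 - <<'E'
from h import *
s=observe();print(s['position'],yaw(),s['clock'],s['width'],s['force'])
c=calibration('wrist');save('w8',get_image('wrist'))
for t,z in [('tamper',0)]:
    for o in landmark_of(t,'wrist')[:5]:
        v,u=o['at'][0]*384,o['at'][1]*512
        print(t,round(o['conf'],2),round(u),round(v),px2w(c,u,v,z).round(3)[:2])
E
```

```text
[ 0.4534208  -0.27321299  0.2422893 ] -0.005797992058152265 21.4 0.5022838224413111 [ 0.38718596  0.11871137 -0.2581575 ]
tamper 0.88 259 85 [ 0.541 -0.273]
tamper 0.86 270 215 [ 0.382 -0.286]
tamper 0.8 261 155 [ 0.46  -0.275]
tamper 0.74 202 114 [ 0.509 -0.206]
```

View pics/w8.png

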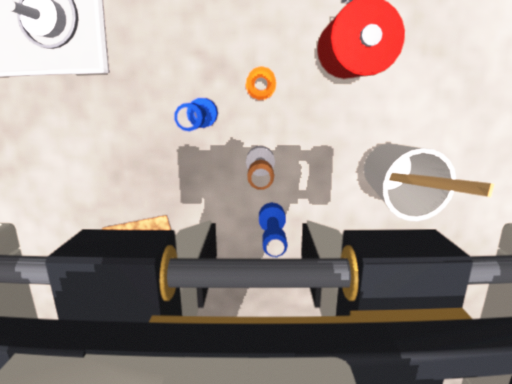

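{"name": "jog_arm", "arguments": {
  "plan": [
    {"offset": [0.02, 0.01, 0.3], "twist": [0, 0, 0], "fingers": 0},
    {"offset": [0.02, 0.01, 0.6], "twist": [0, 0, 0], "fingers": 0},
    {"offset": [0.02, 0.01, 0.9], "twist": [0, 0, 0], "fingers": 0},
    {"offset": [0.02, 0.01, 0.95], "twist": [0, 0, 0], "fingers": 0},
    {"offset": [0.02, 0.01, 0.95], "twist": [0, 0, 0], "fingers": 0}
  ]
}}

```text
clock: 22.12
position: [0.4595, -0.2708, 0.1018]
ee_rot: [-3.141, -0.003, 0.0]
force: [1.4, 0.6, 0.0]
width: 0.497
gripper_force: 0.0
```

{"name": "jog_arm", "arguments": {
  "plan": [
    {"offset": [0, 0, 0.15], "twist": [0, 0, 0], "fingers": 0},
    {"offset": [0, 0, 0.15], "twist": [0, 0, 0], "fingers": 0},
    {"offset": [0, 0, 0.15], "twist": [0, 0, 0], "fingers": -1},
    {"offset": [0, 0, 0.15], "twist": [0, 0, 0], "fingers": -1},
    {"offset": [0, 0, 0.15], "twist": [0, 0, 0], "fingers": -1},
    {"offset": [0, 0, 0.15], "twist": [0, 0, 0], "fingers": -1},
    {"offset": [0, 0, 0.15], "twist": [0, 0, 0], "fingers": -1}
  ],
  "newtons": 30
}}

```text
clock: 23.0
position: [0.4596, -0.2721, 0.0797]
ee_rot: [3.141, -0.0, 0.003]
force: [0.3, -0.6, 5.3]
width: 0.273
gripper_force: 30.0
```

{"name": "jog_arm", "arguments": {
  "plan": [
    {"offset": [0, 0, -0.3], "twist": [0, 0, 0], "fingers": -1},
    {"offset": [0, 0, -0.7], "twist": [0, 0, 0], "fingers": -1},
    {"offset": [0, 0, -0.9], "twist": [0, 0, 0], "fingers": -1},
    {"offset": [0, 0, -0.9], "twist": [0, 0, 0], "fingers": -1}
  ]
}}

```text
clock: 23.5
position: [0.46, -0.2721, 0.2162]
ee_rot: [3.14, 0.0, 0.006]
force: [-0.3, 0.1, -2.7]
width: 0.274
gripper_force: 30.0
```

```bash
python3 - <<'E'
from h import *
s=observe();print(s['position'],yaw(),s['clock'],s['width'],s['force'])
go(.624,.069,.215,0)
E
```

```text
[ 0.46000399 -0.27208672  0.21621588] 6.727613382263846e-05 23.5 0.27370361501291546 [-0.34605486  0.09650323 -2.67955627]
go (0.624, 0.069, 0.215, 0) [[1.093, -2.274, 0.008], [0.0003, -0.0006, 0.0]]
```

{"name": "jog_arm", "arguments": {
  "plan": [
    {"offset": [0.18, -0.3, 0], "twist": [0, 0, 0], "fingers": -1},
    {"offset": [0.36, -0.7, 0], "twist": [0, 0, 0], "fingers": -1},
    {"offset": [0.36, -0.76, 0], "twist": [0, 0, 0], "fingers": -1}
  ]
}}

```text
clock: 23.88
position: [0.5138, -0.1522, 0.2124]
ee_rot: [-3.139, -0.011, 0.002]
force: [0.6, -0.3, -2.4]
width: 0.275
gripper_force: 30.0
```

{"name": "jog_arm", "arguments": {
  "plan": [
    {"offset": [0.18, -0.38, 0], "twist": [0, 0, 0], "fingers": -1},
    {"offset": [0.36, -0.76, 0], "twist": [0, 0, 0], "fingers": -1},
    {"offset": [0.36, -0.76, 0], "twist": [0, 0, 0], "fingers": -1}
  ]
}}

```text
clock: 24.25
position: [0.5674, -0.0375, 0.2124]
ee_rot: [-3.138, -0.013, 0.002]
force: [-0.1, -0.3, -1.9]
width: 0.276
gripper_force: 30.0
```

{"name": "jog_arm", "arguments": {
  "plan": [
    {"offset": [0.18, -0.38, 0.1], "twist": [0, 0, 0], "fingers": -1},
    {"offset": [0.36, -0.75, 0.3], "twist": [0, 0, 0], "fingers": -1},
    {"offset": [0.36, -0.75, 0.3], "twist": [0, 0, 0], "fingers": -1},
    {"offset": [0.36, -0.75, 0.3], "twist": [0, 0, 0], "fingers": -1},
    {"offset": [0.36, -0.75, 0.3], "twist": [0, 0, 0], "fingers": -1}
  ]
}}

```text
clock: 24.88
position: [0.6206, 0.0664, 0.1688]
ee_rot: [3.14, -0.004, -0.001]
force: [-0.1, -0.8, -1.1]
width: 0.274
gripper_force: 30.0
```

```bash
python3 - <<'E'
from h import *
s=observe();print(s['position'],yaw(),s['clock'],s['width'],s['force'])
c=calibration('wrist');save('w9',get_image('wrist'))
for t,z in [('boiler',.004),('basket',.004),('pot_top',.004)]:
    for o in landmark_of(t,'wrist')[:2]:
        v,u=o['at'][0]*384,o['at'][1]*512
        print(t,round(o['conf'],2),round(u),round(v),px2w(c,u,v,z).round(3)[:2])
go(.624,.069,.0892,0)
E
```

```text
[0.62055701 0.06643287 0.16884676] -0.0023191340527534874 24.875 0.2744833099594318 [-0.1274015  -0.81188377 -1.12473118]
boiler 0.62 257 170 [0.626 0.069]
basket 0.74 365 179 [ 0.616 -0.039]
pot_top 0.85 148 177 [0.619 0.177]
go (0.624, 0.069, 0.0892, 0) [[0.021, -0.01, 0.535], [0.0001, -0.0001, -0.0003]]
```

View pics/w9.png

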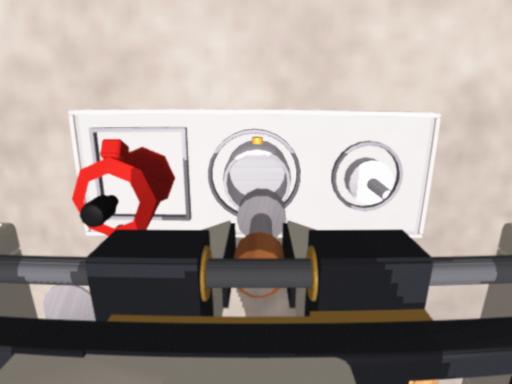

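{"name": "jog_arm", "arguments": {
  "plan": [
    {"offset": [0.03, -0.013, 0.1], "twist": [0, 0, 0], "fingers": -1},
    {"offset": [0.03, -0.013, 0.25], "twist": [0, 0, 0], "fingers": -1},
    {"offset": [0.03, -0.013, 0.4], "twist": [0, 0, 0], "fingers": -1},
    {"offset": [0.03, -0.013, 0.5], "twist": [0, 0, 0], "fingers": -1},
    {"offset": [0.03, -0.013, 0.533], "twist": [0, 0, 0], "fingers": -1},
    {"offset": [0.03, -0.013, 0.533], "twist": [0, 0, 0], "fingers": -1},
    {"offset": [0.03, -0.013, 0.533], "twist": [0, 0, 0], "fingers": -1}
  ]
}}

```text
clock: 25.95
position: [0.6256, 0.071, 0.0892]
ee_rot: [-3.141, -0.0, -0.001]
force: [0.0, 0.2, -2.1]
width: 0.275
gripper_force: 30.0
```

{"name": "jog_arm", "arguments": {
  "plan": [
    {"offset": [0, 0, 0], "twist": [0, 0, 0], "fingers": -0.3},
    {"offset": [0, 0, 0], "twist": [0, 0, 0], "fingers": -0.1},
    {"offset": [0, 0, 0], "twist": [0, 0, 0], "fingers": -0.05},
    {"offset": [0, 0, -0.3], "twist": [0, 0, 0], "fingers": 0},
    {"offset": [0, 0, -0.7], "twist": [0, 0, 0], "fingers": 0},
    {"offset": [0, 0, -1], "twist": [0, 0, 0], "fingers": 0},
    {"offset": [0, 0, -1], "twist": [0, 0, 0], "fingers": 0},
    {"offset": [0, 0, -1], "twist": [0, 0, 0], "fingers": 0}
  ]
}}

```text
clock: 26.95
position: [0.6249, 0.0707, 0.2384]
ee_rot: [3.141, 0.0, -0.001]
force: [0.5, -0.3, -0.4]
width: 0.499
gripper_force: 0.0
```

```bash
python3 - <<'E'
from h import *
s=observe();print(s['position'],s['clock'],s['force'])
save('w10',get_image('wrist')); save('s10',get_image('scene'))
a=cv2.imread('pics/w10.png')[90:260]; b=cv2.resize(cv2.imread('pics/s10.png')[100:340,60:400],None,fx=1.5,fy=1.5)
a=cv2.copyMakeBorder(a,0,0,0,max(0,b.shape[1]-a.shape[1])); b=cv2.copyMakeBorder(b,0,0,0,max(0,a.shape[1]-b.shape[1]))
cv2.imwrite('pics/fin.png',np.vstack([a,b]))
E
```

```text
[0.62491897 0.07072492 0.23840674] 26.95 [ 0.49428983 -0.30600062 -0.43384716]Traceback (most recent call last):
  File "<stdin>", line 5, in <module>
cv2.error: OpenCV(4.12.0) :-1: error: (-5:Bad argument) in function 'copyMakeBorder'
> Overload resolution failed:
>  - copyMakeBorder() missing required argument 'borderType' (pos 6)
>  - copyMakeBorder() missing required argument 'borderType' (pos 6)
```

View pics/w10.png

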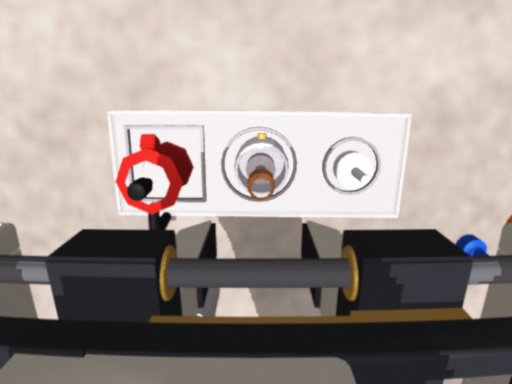

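View pics/s10.png

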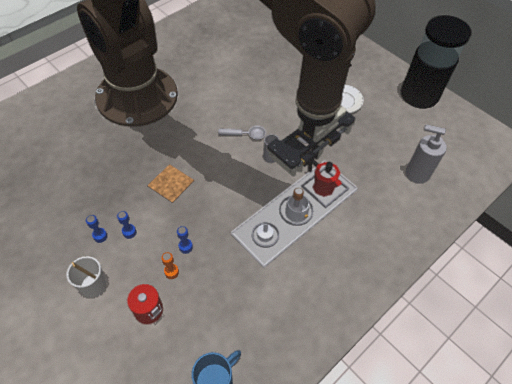

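```bash
python3 - <<'E'
from h import *
c=calibration('wrist')
for n,u,v,z in [('ring',350.5,166,.012),('drum',354.5,169,.024),('stem tip',363,176,.066),('lring',259.5,164,.012),('knob',261,184,.1),('brim',260,168,.054),('pot knob',139,189,.111)]: print(n,px2w(c,u,v,z).round(4)[:2])
E
```

```text
ring [ 0.6209 -0.0368]
drum [ 0.62   -0.0381]
stem tip [ 0.6222 -0.0344]
lring [0.6231 0.0701]
knob [0.6231 0.0691]
brim [0.6277 0.0698]
pot knob [0.6217 0.1763]
```

All four parts measure within a few millimetres of their places, so I am handing the job in.

```bash
python3 -c "
from cell import *
print(sign_off())"
```

```text
the job is handed in; nothing more can be done
None
```

I handed the job in at about 27 s on the robot's clock. The pot top, boiler, basket and the tamper inside the boiler all measured within about 5 mm of their places, and none of my moves touched the canister, funnel or beaker; the sign-off gave no verdict.

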